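Hang a chart board on the crowded desk rail

ROBOT

A 6-joint arm with a two-finger parallel gripper is mounted at the origin on the work surface. World frame = base frame: x ahead of the robot, y to its left, z up, the work surface at z = 0. Lengths are in m, angles in rad, forces in N, time in s.
With the tool pointing down it reaches from about 0.25 to 0.775 m from the base axis. Payload 4 kg.
Tool frame: the origin (TCP) lies at the very end of the fingers, on their centre line; the grasp point (between the pads) lies ctrl.tcp_to_grasp behind it (ctrl.tcp_to_grasp is the distance from the TCP to the grasp point, in m); z points along the fingers, y is the line along which they close (so a half turn about z gives the same grasp; the last joint's range is limited). The gripper opens to 85 mm and grips with 20 to 120 N. Pads are 22 mm wide; open, the fingers measure 114 mm over their backs; the gripper's body (76 mm by 85 mm) begins 54 mm behind the grasp point. The pads swing forward as they close: fully open they stand 13 mm farther back than shut.
Start: joints at [1.137, 0.087, 1.371, -0, 1.684, -0.103], TCP at [0.179, 0.52, 0.231] pointing down, gripper open.
Joint ranges: [-3.1, 3.1], [-0.76, 2.03], [0.27, 2.55], [-1.08, 4.22], [0.17, 2.65], [-2.57, 2.57]. Speed limits (rad/s): [2.79, 2.79, 3.14, 3.14, 3.14, 3.14].

INTERFACE

Orientations are given as a rotation vector (axis times angle).
In Python, from station import ctrl gives the robot as it stands.
- The arm moves only by the tool step_arm, never from a script. Its arguments are lists of equal length, an entry for each row: "delta_pos": the shift along the tool's x, y, z in units of 25 cm (1.0 is 25 cm), a list of three; "spin": the turn about the tool's z in units of 30 degrees (1.0 is 30 degrees). A call has 1 to 12 rows; each row is the pose to reach, as a shift and turn from the pose commanded when the call began, along the tool's axes at that moment; what a row does not reach only later rows make up. A row lasts 1/10 s, in which the tool goes at most 50 mm and 8.59 degrees, less where a joint would pass 70% of its speed; a pose out of reach is approached as far as the arm can. A call with a number of a shift or a turn outside -1 to 1 is refused whole. A call with a gripper value outside its range is refused whole. "jaw" is the opening, from -1 (shut) to 1 (fully open), set as the call begins (left out, the last holds). The fingers move at their own pace and stop on an object; the grip force is fixed at half the most. Time passes only in rows, so rows that repeat a pose let the fingers close. It gives the time, the measured TCP pose, the force, the opening and the grip force at its end, in the units of the state.
- ctrl.state(): the state, without advancing time (a new reading comes with each control period).
- ctrl.read_camera(name): name is "side" or "top"; returns (picture, depth): 480x640x3 uint8, blue, green, red; 480x640 float32, m along the optical axis (not along the pixel's ray), 0 where there is no reading.
- ctrl.get_calibration(name): a dict with "fx", "fy", "cx", "cy" (pixels), "R" (3x3) and "t" (3): a world point X has camera coordinates R X + t. Camera axes: x right, y down, z forward; pixel columns grow to the right and rows downward; lengths in m; the calibration is good to about 2 mm. A picture is of the moment at which its call begins. get_calibration takes no time and is no camera call.
- ctrl.sign_off(): hands the job in; it is judged then, once.
The state is a dict: "time_s": time; "qpos": joint angles; "qvel": joint speeds; "joint_torque": joint torques, N m; "tcp_pos": TCP position; "ee_rot": TCP orientation; "contact_force": force on the tool from outside, world axes, zero at the start; "moment": the same for the moment, N m; "grip_width": finger opening in m; "finger_force": force on a finger pad.
Only numpy, scipy, OpenCV 4.12 (cv2) and the standard library are available. Lean on these libraries where they do the work, as an engineer would, in place of code of your own. Each camera call takes 0.05 s, during which the arm holds its last target. There are 200 camera calls.

TASK

On the reading-room desk, make room on the steel rail: push the chart board that already hangs there along the bar, without taking it off, right up against the large round end disc. Then draw the other chart board, the one with the back flap, up out of its slot in the sorter and hang it over the free part of the bar beside the first, flap on one side and sheet on the other, and let go so that both hang still. Leave the two plain panels in the sorter, and leave the water bottle, the sanitizer and the pen cup standing where they are.

Things in the scene. Friction and masses are not known exactly. Their poses are not given: they have to be found in the camera images.
- rail: Fixed steel rail, on the robot's left or right, turned up to 0.3 rad: a round horizontal bar of 12 mm diameter along its own y axis, its axis 165 mm above the desk, on two 12 mm square posts at y = -153 and +153 mm (170 mm high, feet 90 x 30 x 8 mm). The bar is free from y = -145 to +145 mm. Origin on the desk below the bar's middle.
- rail_mid (a point): Middle of the bar, on its axis, 165 mm above the desk.
- rail_disc (a point): Centre of the inner face (facing -y of the rail) of the large round end disc, 48 mm diameter, at the bar's y = +145 mm end (the robot's left end). The other end has only a small 18 mm collar.
- sorter: Fixed dark steel sorter, 225 (x) by 124 (y) mm, origin at the centre of its underside, floor 6 mm thick. Three upright slots at its own x = -75, 0 and +75 mm, each 8 mm wide along x, 116 mm long along y; slot walls 4 mm thick reach 61 mm above the desk. The board and two plain panels stand in the slots in any order.
- board: Grey chart board to be hung, 200 g, starting in a sorter slot. A rigid upside-down U: main sheet 110 wide (y), 130 tall (z), 5 mm thick (x), white paper on its -x face; a top bridge (x -2.5 to +33.5 mm, 5 mm thick) leads to a back flap, 5 mm thick at x = +31 mm, reaching 50 mm down from the top. Gap between sheet and flap 26 mm. Origin: centre of the sheet's lower edge.
- board_saddle (a point): Middle of the underside of that board's bridge (15.5 mm along x and 125 mm above its origin): it rests on the bar when the board hangs. The bridge can be gripped from above, 36 mm wide along x.
- hung: A second chart board of exactly the same shape as 'board', already hanging on the rail somewhere about its middle, flap beyond the bar (+x side of the rail). It slides along the bar. Origin at the centre of its main sheet's lower edge.
- hung_saddle (a point): Middle of the underside of the hanging board's bridge.
- tall_panel: Plain flat grey panel without flap, 110 wide (y), 5 thick (x), 125 mm tall, standing in a sorter slot; origin at the centre of its lower edge. To be left.
- short_panel: Plain flat grey panel without flap, 110 wide (y), 5 thick (x), 105 mm tall, standing in a sorter slot; origin at the centre of its lower edge. To be left.
- bottle: Clear water bottle, 64 mm diameter, 210 mm tall, standing between rail and sorter towards the far side; origin at the centre of its base. To be left.
- sanitizer: Pump bottle of hand sanitizer, 60 mm diameter, 165 mm tall, standing beyond the sorter; origin at the centre of its base. To be left.
- pen_cup: Round grey pen cup, 76 mm diameter, 95 mm tall, two pens reach 145 mm high, standing beyond the rail; origin at the centre of its base. To be left.
Not all that is in view belongs to the job. Leave any orange or turquoise look-alike of the hung alone.

How it is judged:
On the way, in this order (a step that is already met when the one before it is completed fails the run):
1. the hanging board has been pushed along the bar to within 15 mm of the end disc, still hanging (y of hung_saddle in the frame of rail above 0.075 m and z of hung_saddle in the frame of rail between 0.163 and 0.183 m), for 0.2 s.
2. the flapped board has been drawn up clear of the sorter's slot (z of board in the frame of sorter above 0.075 m), for 0.1 s.
At the end, for the whole second after the job is handed in: Both boards hang still with the bridge on the bar (height within 10 mm), bar between sheet and flap, tilt under 0.3 rad, in line with the bar within 0.25 rad; the first board's edge is within 15 mm of the disc, the second is on the free part beside it; nothing else is displaced (all of step 1 and x of board_saddle in the frame of rail between -0.014 and 0.014 m and z of board_saddle in the frame of rail between 0.163 and 0.183 m and angle between each of board, hung's own z axis and vertical below 0.3 rad and angle between the y axis of each of board, hung and the y axis of rail, either way round below 0.25 rad and linear speed of each of board, hung below 0.03 m/s and angular speed of each of board, hung below 0.3 rad/s and contact force between each of board, hung and rail above 0.3 N and x of hung_saddle in the frame of rail between -0.014 and 0.014 m and y of board_saddle in the frame of rail between -0.1 and 0.03 m); the robot touches nothing.
It fails at once if the hanging board comes off the bar (z of hung_saddle in the frame of rail below 0.155 m or z of hung_saddle in the frame of rail above 0.195 m).
It fails at once if the water bottle is displaced or knocked over (distance of bottle from where it was at the start of the episode above 0.03 m or angle between bottle's own z axis and vertical above 0.4 rad).
It fails at once if the sanitizer is displaced or knocked over (distance of sanitizer from where it was at the start of the episode above 0.03 m or angle between sanitizer's own z axis and vertical above 0.4 rad).
It fails at once if the pen cup is displaced or knocked over (distance of pen_cup from where it was at the start of the episode above 0.03 m or angle between pen_cup's own z axis and vertical above 0.4 rad).
It fails at once if a plain panel is drawn up or knocked out of the sorter (distance of any of tall_panel, short_panel from where it was at the start of the episode above 0.025 m or angle between any of tall_panel, short_panel's own z axis and vertical above 0.4 rad).
It also fails if it takes over 64 s, if anything falls off the work surface, if the arm or the gripper's body presses on something with over 40 N, if the wrist force passes 120 N, or if a joint passes its speed limit or range.

## Working session

There is one attempt and no reset: what is moved stays moved. The work goes in short steps, Python scripts to look and compute and a tool call to move; the robot and the scene stay as the last step left them, time stands still between calls to the robot, and variables do not carry over. Pictures are saved under pics/ and viewed, at most 10 in all, crops included, and the job is handed in when it is done.

Besides the shell and the picture viewer there is one more tool, called after "Emit:" by a JSON object that holds its "fn" and its "kwargs", one argument or row to a line. step_arm: Moves the arm, as the interface text tells. Shifts and turns lie within -1 to 1; 1 stands for 25 cm of shift or 30 degrees of turn. Its arguments: {"type":"object","properties":{"delta_pos":{"type":"array"},"spin":{"type":"array"},"jaw":{"type":"number"}},"required":["delta_pos","spin"]}

```bash
mkdir -p pics; ls
cat > h.py <<'E'
import numpy as np, cv2
from station import ctrl
def shot(n):
    p,d=ctrl.read_camera(n); np.savez(f'{n}.npz',p=p,d=d); return p,d
def cloud(n,d):
    c=ctrl.get_calibration(n); v,u=np.mgrid[0:480,0:640]
    P=np.stack([(u-c['cx'])/c['fx']*d,(v-c['cy'])/c['fy']*d,d],-1)
    W=(P-np.array(c['t']))@np.array(c['R']); W[d<=0]=np.nan; return W
E
python3 - <<'E'
from h import *
for n in('top','side'):
    p,d=shot(n); cv2.imwrite(f'pics/{n}0.png',p); c=ctrl.get_calibration(n); print(n,c, (d>0).mean(), 'cam',-np.array(c['R']).T@np.array(c['t']))
print(ctrl.state(),ctrl.tcp_to_grasp)
E
```

```text
pics
top {'fx': 435.49744975440404, 'fy': 435.49744975440404, 'cx': 323.69747245265285, 'cy': 243.3526341615571, 'R': array([[-0.01004997, -0.99990892, -0.00900879],
       [-0.99400211,  0.01097093, -0.1088092 ],
       [ 0.10889812,  0.00786123, -0.99402183]]), 't': array([0.04357063, 0.5700998 , 1.05225006])} 0.9960091145833333 cam [0.45253023 0.02904016 1.10838415]
side {'fx': 508.58505958958875, 'fy': 508.58505958958875, 'cx': 317.359316142305, 'cy': 240.63981154653732, 'R': array([[ 0.77062775, -0.63722843, -0.00853229],
       [-0.31249757, -0.36618065, -0.87650271],
       [ 0.55540808,  0.67812363, -0.48132131]]), 't': array([-0.41634209,  0.29202695,  0.63543949])} 0.9959342447916667 cam [ 0.05917425 -0.58927692  0.55826063]
{'time_s': 0.1, 'qpos': array([ 1.13687629e+00,  8.79208520e-02,  1.37210712e+00, -3.51588730e-06,
        1.68358402e+00, -1.03068165e-01]), 'qvel': array([ 0.00016056, -0.00168633, -0.00404912, -0.00031181, -0.00172657,
       -0.00080365]), 'joint_torque': array([ 2.54604478e-03, -3.53013682e+01, -3.14219391e+01, -6.43991757e-05,
        7.98341527e-03,  1.08042437e-05]), 'tcp_pos': array([0.17847001, 0.51977427, 0.2302324 ]), 'ee_rot': array([-5.17246521e-01, -3.09817796e+00,  3.05926614e-03]), 'contact_force': array([ 0.04676565, -0.80361781,  0.24102861]), 'moment': array([-0.01193225,  0.02939623,  0.03469591]), 'finger_force': 0.0, 'grip_width': 0.08532764339294338} 0.0187
```

View pics/top0.png

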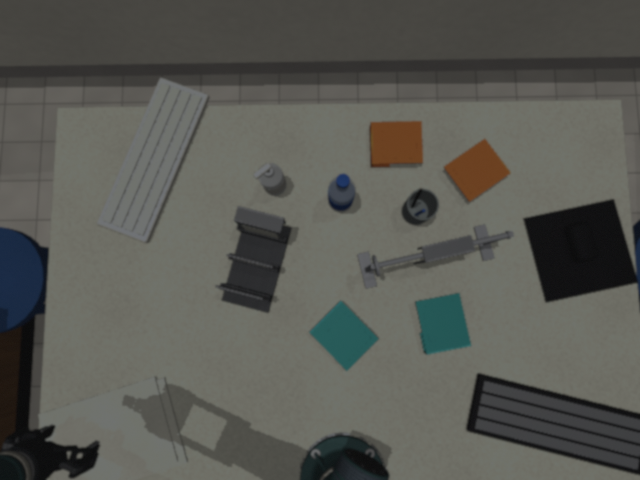

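View pics/side0.png

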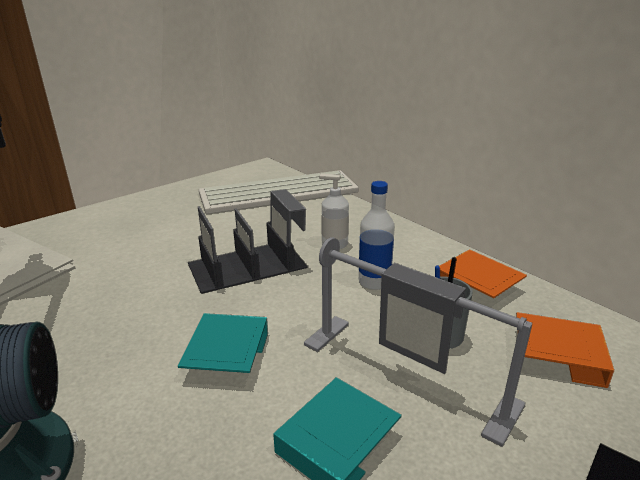

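Top view: the hung board's grey bridge is at (447,250) with the disc at (372,267). The flapped board's bridge is at (262,220), the far slot, and the plain panels are at (255,262) and (245,292). Candidates for "board" are the flapped board (262,220), the panels, the hung board, and the orange (397,144)/(477,170) and turquoise (344,334)/(443,322) look-alikes. I choose (262,220): grey, flapped and in the sorter. The side view shows its flap at (290,208).

Run:
```python
from h import *
Z={n:np.load(n+'.npz') for n in('top','side')}
C={n:cloud(n,Z[n]['d']) for n in Z}
def rect(W,m,name):
    k=cv2.connectedComponents(m.astype(np.uint8))
    P=W[m]; 
    r=cv2.minAreaRect((P[:,:2]*1000).astype(np.float32)); print(name,m.sum(),'z',np.round(np.percentile(P[:,2],[5,50,95]),4),'c',np.round(r[0],1),'sz',np.round(r[1],1),'ang',round(r[2],2),'mean',P[:,:2].mean(0).round(4))
def win(n,u0,u1,v0,v1):
    b=np.zeros((480,640),bool); b[v0:v1,u0:u1]=1; return b
W=C['top'];w=win('top',232,290,200,240)
zz=W[...,2]
print('max z board win',np.nanpercentile(zz[w],[50,90,99]))
rect(W,w&(zz>0.11),'board bridge top')
w=win('top',415,482,230,270); print(np.nanpercentile(zz[w],[50,90,99]))
rect(W,w&(zz>0.168),'hung top')
rect(W,win('top',215,300,235,275)&(zz>0.085),'mid panel'); rect(W,win('top',215,290,275,315)&(zz>0.085),'near panel')
# bar: two free stretches
b=(win('top',384,418,245,275)|win('top',474,505,230,255))&(zz>0.15)
P=W[b]; print('bar z',np.percentile(P[:,2],[5,50,95])); vx,vy,x0,y0=cv2.fitLine(P[:,:2].astype(np.float32),cv2.DIST_HUBER,0,.01,.01).ravel(); print('bar',vx,vy,x0,y0,'ang',np.arctan2(-vx,vy))
rect(W,win('top',362,384,255,280)&(zz>0.12),'disc')
rect(W,win('top',500,520,228,245)&(zz>0.12),'collar')
for nm,x in(('bottle',(325,360,170,215)),('san',(255,290,160,198)),('cup',(400,440,185,226))):
    rect(W,win('top',*x)&(zz>0.03),nm)
# side view
S=C['side'];zs=S[...,2]
rect(S,win('side',265,308,185,235)&(zs>0.125),'side board')
xy=S[...,:2]
rect(S,win('side',378,470,255,310)&(zs>0.17),'side hung top')
rect(S,win('side',470,515,295,325)&(zs>0.155),'side bar right');rect(S,win('side',342,380,245,275)&(zs>0.155),'side bar left')
rect(S,win('side',318,338,236,268)&(zs>0.13),'side disc')
p=Z['side']['p'];cv2.imwrite('pics/crop.png',cv2.resize(p[170:300,180:350],None,fx=4,fy=4))
```

```text
max z board win [0.04447165 0.13528585 0.13772887]
board bridge top 839 z [0.1229 0.1342 0.1374] c [616.1 184.4] sz [110.2  37.7] ang 74.72 mean [0.6148 0.1841]
[0.0020052  0.17667883 0.17873865]
hung top 934 z [0.1705 0.1757 0.1783] c [ 541.3 -231.9] sz [ 35.9 149.6] ang 12.54 mean [ 0.5408 -0.23  ]
mid panel 131 z [0.0899 0.1098 0.1125] c [559.6 199.9] sz [110.   79.6] ang 74.65 mean [0.5277 0.204 ]
near panel 162 z [0.0907 0.129  0.1327] c [451.7 228.6] sz [108.    5.2] ang 74.58 mean [0.4517 0.2264]
bar z [0.16590777 0.16965553 0.1726645 ]
bar 0.21733175 -0.9760978 0.53876865 -0.22134136 ang -2.9225125
disc 161 z [0.1494 0.1712 0.1879] c [505.6 -76.5] sz [28.  42.9] ang 76.07 mean [ 0.5059 -0.0745]
collar 90 z [0.1629 0.1699 0.1742] c [ 570.1 -358.7] sz [15.9 29.7] ang 5.96 mean [ 0.5693 -0.3593]
bottle 800 z [0.0531 0.1407 0.2103] c [681.9  -4.8] sz [62.3 58.4] ang 84.94 mean [ 0.6733 -0.0031]
san 671 z [0.0449 0.1076 0.1652] c [727.3 161.6] sz [54.9 59.5] ang 77.54 mean [0.718  0.1596]
cup 659 z [0.0342 0.0779 0.119 ] c [ 654.  -196.5] sz [74.9 74.8] ang 84.57 mean [ 0.6548 -0.1972]
side board 489 z [0.1273 0.1328 0.1347] c [614.7 185.2] sz [112.6  38.2] ang 74.8 mean [0.611 0.181]
side hung top 1382 z [0.1713 0.1742 0.1756] c [ 538.2 -222. ] sz [ 38.2 126.3] ang 12.72 mean [ 0.5385 -0.2319]
side bar right 446 z [0.1605 0.167  0.1699] c [ 560.9 -325. ] sz [12.6 61.1] ang 12.9 mean [ 0.5588 -0.3266]
side bar left 326 z [0.1605 0.1667 0.1697] c [ 516.9 -130.5] sz [12.2 69.7] ang 13.22 mean [ 0.5153 -0.1324]
side disc 459 z [0.1429 0.1678 0.1853] c [501.5 -75. ] sz [34.5 27.4] ang 48.47 mean [ 0.5005 -0.0771]
```

View pics/crop.png

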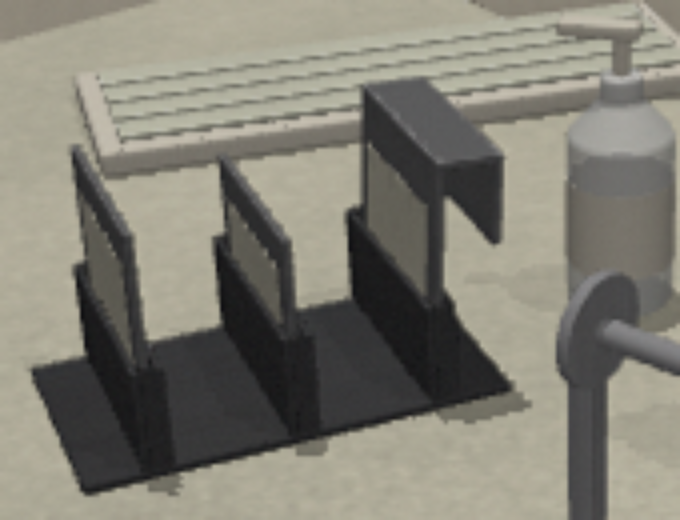

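The crop confirms it: the far-slot board at (400,150) in the crop has a bridge and a flap on its +x side, and the other two are plain. Next I refine in the rail frame and plan.

```bash
cat >> h.py <<'E'
PS=np.radians(12.7); MID=np.array([.5375,-.219])
RX=np.array([np.cos(PS),np.sin(PS)]); RY=np.array([-np.sin(PS),np.cos(PS)])
def plan(p,yaw):
    """delta in units to TCP p with tool y axis along yaw (deg, mod 180)"""
    from scipy.spatial.transform import Rotation as R
    s=ctrl.state(); M=R.from_rotvec(s['ee_rot']).as_matrix()
    d=M.T@(np.array(p)-s['tcp_pos']); cur=np.degrees(np.arctan2(M[1,1],M[0,1]))
    dy=(yaw-cur+90)%180-90
    print('t',s['time_s'],'tcp',s['tcp_pos'].round(4),'cur yaw',cur.round(1),'tilt z',M[2,2].round(4),'-> delta',(d/.25).round(3),'spin',round(-dy/30,3),'q6',s['qpos'][5].round(2),'M',M.round(2).tolist())
E
python3 - <<'E'
from h import *
for n in('top','side'):
    W=cloud(n,np.load(n+'.npz')['d']); q=W[...,:2]-MID; x=q@RX; y=q@RY; z=W[...,2]
    near=(abs(x)<.04)&(abs(y)<.2)
    m=near&(z>.166)&(abs(x)>.010)&(y<.12)&(y>-.13)
    print(n,'hung y',np.percentile(y[m],[1,50,99]).round(4),'x',np.percentile(x[m],[1,99]).round(4))
    m=near&(y>.115)&(y<.17)&(np.hypot(x,z-.165)>.011)&(np.hypot(x,z-.165)<.022)&(z>.155)
    print('disc y',np.percentile(y[m],[1,5,25,50,75,95]).round(4),'x',x[m].mean())
    m=near&(y<-.135)&(z>.15); print('far end y',np.percentile(y[m],[1,5,50]).round(4))
    m=near&(z>.155)&(z<.18)&(abs(x)<.02)&((abs(y-.1)<.02)|(abs(y+.12)<.015)); print('bar x',x[m].mean(),x[m&(y>0)].mean(),x[m&(y<0)].mean())
    m=(abs(x)<.09)&(abs(abs(y)-.153)<.06)&(z>.004)&(z<.03); print('feet',[ (x[k].mean().round(4),np.percentile(y[k],[2,98]).round(4)) for k in (m&(y>0),m&(y<0))])
plan([.538,-.231,.25],12.7)
E
```

```text
top hung y [-0.0652 -0.0103  0.0431] x [-0.017   0.0186]
disc y [0.145  0.1456 0.1492 0.1505 0.1507 0.1508] x -0.004153508255850266
far end y [-0.1582 -0.1578 -0.1461]
bar x 0.0008158504127824753 0.0010284659196995636 0.0005210235765241126
feet [(np.float64(-0.0012), array([0.1195, 0.1826])), (np.float64(0.0007), array([-0.206 , -0.1204]))]
side hung y [-0.0642 -0.0137  0.0438] x [-0.0186  0.0182]
disc y [0.1455 0.1459 0.1467 0.1473 0.148  0.1518] x -0.0037393706012663276
far end y [-0.1572 -0.1569 -0.1488]
bar x -0.0028059976607115508 -0.002616982695080513 -0.0029564220708595853
feet [(np.float64(-0.004), array([0.1395, 0.1675])), (np.float64(-0.009), array([-0.1658, -0.137 ]))]
t 0.1 tcp [0.1785 0.5198 0.2302] cur yaw 71.0 tilt z -1.0 -> delta [-2.336 -2.373 -0.075] spin 1.945 q6 -0.1 M [[-0.95, 0.32, -0.0], [0.32, 0.95, -0.0], [0.0, -0.0, -1.0]]
```

Emit:
{"fn": "step_arm", "kwargs": {
  "delta_pos": [
    [-1,-1,-0.2],
    [-1,-1,-0.2],
    [-1,-1,-0.2],
    [-1,-1,-0.2],
    [-1,-1,-0.2],
    [-1,-1,-0.2],
    [-1,-1,-0.2],
    [-1,-1,-0.2]
  ],
  "spin": [1,1,1,1,1,1,1,1],
  "jaw": 0.5
}}

```text
time_s: 0.9
tcp_pos: [0.3358, 0.1985, 0.282]
ee_rot: [1.312, 2.852, -0.0]
contact_force: [-0.2, -0.3, -0.9]
grip_width: 0.0642
finger_force: 0.0
```

```bash
python3 -c "
from h import *
plan([.538,-.231,.28],12.7)"
```

```text
t 0.9 tcp [0.3358 0.1985 0.282 ] cur yaw 40.6 tilt z -1.0 -> delta [-1.831 -0.503  0.012] spin 0.929 q6 -0.32 M [[-0.65, 0.76, 0.0], [0.76, 0.65, -0.0], [-0.0, 0.0, -1.0]]
```

Emit:
{"fn": "step_arm", "kwargs": {
  "delta_pos": [
    [-0.9,-0.25,0],
    [-0.9,-0.25,0],
    [-0.9,-0.25,0],
    [-0.9,-0.25,0],
    [-0.9,-0.25,0],
    [-0.9,-0.25,0],
    [-0.9,-0.25,0]
  ],
  "spin": [0.93,0.93,0.93,0.93,0.93,0.93,0.93]
}}

```text
time_s: 1.6
tcp_pos: [0.4344, -0.0078, 0.2805]
ee_rot: [-1.952, -2.459, 0.0]
contact_force: [0.3, 0.8, -0.2]
grip_width: 0.0642
finger_force: 0.0
```

```bash
python3 -c "
from h import *
p=MID+RY*-.0105
print(p);plan([*p,.2],12.7)"
```

```text
[ 0.53980839 -0.22924311]
t 1.6 tcp [ 0.4344 -0.0078  0.2805] cur yaw 13.1 tilt z -1.0 -> delta [-0.959  0.21   0.32 ] spin 0.014 q6 -0.38 M [[-0.23, 0.97, -0.0], [0.97, 0.23, 0.0], [0.0, -0.0, -1.0]]
```

Emit:
{"fn": "step_arm", "kwargs": {
  "delta_pos": [
    [-0.959,0.21,0],
    [-0.959,0.21,0],
    [-0.959,0.21,0],
    [-0.959,0.21,0],
    [-0.959,0.21,0],
    [-0.959,0.21,0],
    [-0.959,0.21,0.2],
    [-0.959,0.21,0.3],
    [-0.959,0.21,0.3]
  ],
  "spin": [0.014,0.014,0.014,0.014,0.014,0.014,0.014,0.014,0.014]
}}

```text
time_s: 2.5
tcp_pos: [0.5381, -0.2258, 0.2009]
ee_rot: [-1.951, -2.448, 0.002]
contact_force: [-0.1, 0.2, -0.8]
grip_width: 0.064
finger_force: 0.0
```

```bash
python3 -c "
from h import *
p=MID+RY*-.0105
plan([*p,.152],12.7)
p,d=shot('top')
p2,d=shot('side')
cv2.imwrite('pics/a.png',np.hstack([p[180:320,330:530],p2[170:450,260:560][::2,::2][:140]][:1]).repeat(3,0).repeat(3,1))
"
```

```text
t 2.5 tcp [ 0.5381 -0.2258  0.2009] cur yaw 12.9 tilt z -0.9999 -> delta [-0.017  0.005  0.196] spin 0.007 q6 -0.72 M [[-0.22, 0.97, -0.01], [0.97, 0.22, 0.01], [0.01, -0.01, -1.0]]
```

View pics/a.png

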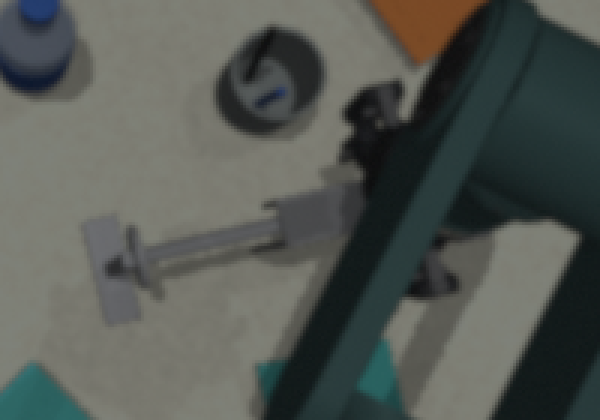

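The crop shows the hung bridge at (310,215), with the open fingers at (370,110) and (430,270) straddling it clear of the pen cup.

Emit:
{"fn": "step_arm", "kwargs": {
  "delta_pos": [
    [0,0,0.1],
    [0,0,0.19],
    [0,0,0.19],
    [0,0,0.19]
  ],
  "spin": [0,0,0,0]
}}

```text
time_s: 3.0
tcp_pos: [0.5412, -0.2295, 0.1613]
ee_rot: [1.958, 2.452, 0.001]
contact_force: [0.3, -1.0, 0.5]
grip_width: 0.0641
finger_force: 0.0
```

Emit:
{"fn": "step_arm", "kwargs": {
  "delta_pos": [
    [0,0,0],
    [0,0,0],
    [0,0,0],
    [0,0,0],
    [0,0,0],
    [0,0,0]
  ],
  "spin": [0,0,0,0,0,0],
  "jaw": -0.3
}}

```text
time_s: 3.6
tcp_pos: [0.5413, -0.2302, 0.1616]
ee_rot: [1.959, 2.45, 0.002]
contact_force: [0.3, 0.9, 5.3]
grip_width: 0.0342
finger_force: 61.4
```

Emit:
{"fn": "step_arm", "kwargs": {
  "delta_pos": [
    [0.05,0,0],
    [0.1,0,0],
    [0.15,0,0],
    [0.2,0,0],
    [0.25,0,0],
    [0.3,0,0],
    [0.33,0,0],
    [0.36,0,0],
    [0.36,0,0]
  ],
  "spin": [0,0,0,0,0,0,0,0,0]
}}

```text
time_s: 4.5
tcp_pos: [0.5215, -0.1424, 0.1616]
ee_rot: [1.958, 2.45, 0.001]
contact_force: [-0.4, -1.0, 6.8]
grip_width: 0.0348
finger_force: 61.4
```

```bash
cat >> h.py <<'E'
def look():
  for n in('top','side'):
    p,d=shot(n); W=cloud(n,d); q=W[...,:2]-MID; x=q@RX; y=q@RY; z=W[...,2]
    g=cv2.cvtColor(p,cv2.COLOR_BGR2GRAY)
    m=(abs(x)<.025)&(abs(x)>.010)&(abs(y)<.143)&(z>.166)&(z<.182)&(y<.143)
    if m.sum()>20: print(n,'bridge y',np.percentile(y[m],[1,50,99]).round(4),'x',np.percentile(x[m],[1,99]).round(4),'z',np.percentile(z[m],[50,95]).round(4))
E
python3 -c "
from h import *
look();s=ctrl.state();q=s['tcp_pos'][:2]-MID;print(s['tcp_pos'],q@RX,q@RY,s['contact_force'])"
```

```text
top bridge y [0.0969 0.1204 0.1333] x [-0.0171  0.0185] z [0.1754 0.178 ]
side bridge y [0.0251 0.0679 0.1335] x [-0.024   0.0201] z [0.1737 0.1793]
[ 0.52151369 -0.14241595  0.1616156 ] 0.0012415170922998753 0.07822491238293214 [-0.99781228 -0.06916705  6.77765954]
```

Emit:
{"fn": "step_arm", "kwargs": {
  "delta_pos": [
    [0.015,0,0],
    [0.03,0,0],
    [0.044,0,0],
    [0.044,0,0],
    [0.044,0,0]
  ],
  "spin": [0,0,0,0,0]
}}

```text
time_s: 5.1
tcp_pos: [0.5193, -0.1327, 0.1616]
ee_rot: [1.958, 2.448, 0.0]
contact_force: [-0.1, -3.1, 6.5]
grip_width: 0.0348
finger_force: 61.4
```

```bash
python3 -c "
from h import *
look();s=ctrl.state();q=s['tcp_pos'][:2]-MID;print(s['tcp_pos'],q@RX,q@RY,s['contact_force'])"
```

```text
top bridge y [0.1107 0.1312 0.1428] x [-0.0168  0.0185] z [0.1759 0.1781]
side bridge y [0.0355 0.0775 0.1415] x [-0.0234  0.0205] z [0.1736 0.1796]
[ 0.51932527 -0.13264868  0.16163349] 0.0012539298474828313 0.08823434354163127 [ 0.40580832 -2.82788753  5.74854197]
```

Emit:
{"fn": "step_arm", "kwargs": {
  "delta_pos": [
    [0,0,0],
    [0,0,0],
    [0,0,0],
    [0,0,0]
  ],
  "spin": [0,0,0,0],
  "jaw": 0.5
}}

```text
time_s: 5.6
tcp_pos: [0.5176, -0.1309, 0.1582]
ee_rot: [-1.961, -2.453, 0.0]
contact_force: [1.0, -0.2, -0.6]
grip_width: 0.0639
finger_force: 0.0
```

Emit:
{"fn": "step_arm", "kwargs": {
  "delta_pos": [
    [0,0,-0.08],
    [0,0,-0.2],
    [0,0,-0.36],
    [0,0,-0.5],
    [0,0,-0.5]
  ],
  "spin": [0,0,0,0,0]
}}

```text
time_s: 6.1
tcp_pos: [0.5199, -0.1318, 0.2904]
ee_rot: [1.954, 2.446, 0.006]
contact_force: [0.5, -0.3, 0.7]
grip_width: 0.0637
finger_force: 0.0
```

```bash
python3 -c "
from h import *
look()
n='top';W=cloud(n,np.load(n+'.npz')['d'])
plan([.6155,.185,.28],-15.3)"
```

```text
top bridge y [0.0862 0.1183 0.1422] x [-0.017   0.0186] z [0.1758 0.1788]
side bridge y [0.0355 0.085  0.1417] x [-0.0196  0.0183] z [0.1735 0.1753]
t 6.2 tcp [ 0.5183 -0.1313  0.2846] cur yaw 12.7 tilt z -1.0 -> delta [1.148 0.658 0.018] spin 0.934 q6 -0.58 M [[-0.22, 0.98, 0.0], [0.98, 0.22, -0.0], [-0.0, 0.0, -1.0]]
```

Emit:
{"fn": "step_arm", "kwargs": {
  "delta_pos": [
    [0.6,0.34,0],
    [0.6,0.34,0],
    [0.6,0.34,0],
    [0.6,0.34,0],
    [1,0.58,0],
    [1,0.58,0],
    [1,0.58,0],
    [1,0.58,0]
  ],
  "spin": [0.93,0.93,0.93,0.93,0.93,0.93,0.93,0.93]
}}

```text
time_s: 7.0
tcp_pos: [0.6038, 0.147, 0.2805]
ee_rot: [-2.489, -1.912, 0.007]
contact_force: [0.0, -0.1, 0.3]
grip_width: 0.0643
finger_force: 0.0
```

```bash
python3 -c "
from h import *
plan([.6155,.185,.17],-15.3)"
```

```text
t 7.0 tcp [0.6038 0.147  0.2805] cur yaw -14.9 tilt z -1.0 -> delta [0.16  0.008 0.441] spin 0.012 q6 0.41 M [[0.26, 0.97, -0.01], [0.97, -0.26, -0.0], [-0.0, -0.01, -1.0]]
```

Emit:
{"fn": "step_arm", "kwargs": {
  "delta_pos": [
    [0.16,0.008,0],
    [0.16,0.008,0.15],
    [0.16,0.008,0.3],
    [0.16,0.008,0.42],
    [0.16,0.008,0.42],
    [0.16,0.008,0.42]
  ],
  "spin": [0.01,0.01,0.01,0.01,0.01,0.01]
}}

```text
time_s: 7.6
tcp_pos: [0.6162, 0.1812, 0.1783]
ee_rot: [-2.501, -1.9, 0.003]
contact_force: [0.5, 0.1, 0.8]
grip_width: 0.0643
finger_force: 0.0
```

```bash
python3 -c "
from h import *
plan([.6155,.185,.11],-15.3)
p,d=shot('side');p2,d=shot('top');cv2.imwrite('pics/b.png',np.hstack([cv2.resize(p[130:290,180:340],None,fx=2.5,fy=2.5),cv2.resize(p2[150:310,180:340],None,fx=2.5,fy=2.5)]))"
```

```text
t 7.6 tcp [0.6162 0.1812 0.1783] cur yaw -15.6 tilt z -1.0 -> delta [ 0.014 -0.006  0.273] spin -0.009 q6 0.47 M [[0.27, 0.96, -0.0], [0.96, -0.27, -0.0], [-0.0, -0.0, -1.0]]
```

View pics/b.png

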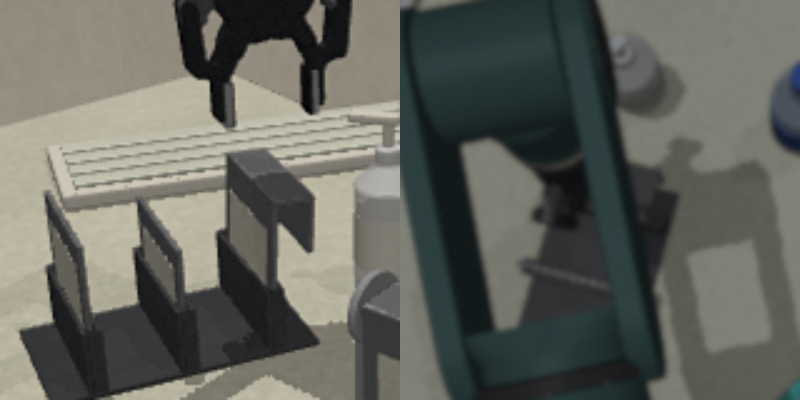

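The fingers at (225,100) and (312,90) are centred over the flapped board's bridge at (270,170), with the sanitizer clear.

Emit:
{"fn": "step_arm", "kwargs": {
  "delta_pos": [
    [0.014,-0.004,0.1],
    [0.014,-0.004,0.2],
    [0.014,-0.004,0.28],
    [0.014,-0.004,0.28],
    [0.014,-0.004,0.28]
  ],
  "spin": [0,0,0,0,0]
}}

```text
time_s: 8.2
tcp_pos: [0.6177, 0.1864, 0.1111]
ee_rot: [2.499, 1.901, 0.004]
contact_force: [0.4, 0.7, 0.3]
grip_width: 0.0638
finger_force: 0.0
```

Emit:
{"fn": "step_arm", "kwargs": {
  "delta_pos": [
    [0,0,0],
    [0,0,0],
    [0,0,0],
    [0,0,0],
    [0,0,0],
    [0,0,0]
  ],
  "spin": [0,0,0,0,0,0],
  "jaw": -0.3
}}

```text
time_s: 8.8
tcp_pos: [0.6167, 0.187, 0.1121]
ee_rot: [-2.5, -1.902, -0.004]
contact_force: [-3.6, 0.3, 5.6]
grip_width: 0.0352
finger_force: 59.8
```

Emit:
{"fn": "step_arm", "kwargs": {
  "delta_pos": [
    [0,0,-0.06],
    [0,0,-0.14],
    [0,0,-0.24],
    [0,0,-0.34],
    [0,0,-0.44],
    [0,0,-0.54],
    [0,0,-0.64],
    [0,0,-0.74],
    [0,0,-0.82],
    [0,0,-0.82],
    [0,0,-0.82]
  ],
  "spin": [0,0,0,0,0,0,0,0,0,0,0]
}}

```text
time_s: 9.9
tcp_pos: [0.6168, 0.1863, 0.3145]
ee_rot: [2.5, 1.902, 0.002]
contact_force: [0.0, -0.3, -1.5]
grip_width: 0.0353
finger_force: 60.9
```

Run:
```python
from h import *
p,d=shot('side');cv2.imwrite('pics/c.png',p[20:420,120:580])
t=MID+RY*-.045-RX*.0; print(t)
plan([*t,.312],12.7)
plan([.5,0,.312],12.7)
```

```text
[ 0.54739308 -0.26289905]
t 9.95 tcp [0.6164 0.1862 0.3129] cur yaw -15.5 tilt z -1.0 -> delta [-1.805  0.213  0.004] spin -0.939 q6 0.48 M [[0.27, 0.96, -0.0], [0.96, -0.27, -0.0], [-0.0, -0.0, -1.0]]
t 9.95 tcp [0.6164 0.1862 0.3129] cur yaw -15.5 tilt z -1.0 -> delta [-0.842 -0.25   0.004] spin -0.939 q6 0.48 M [[0.27, 0.96, -0.0], [0.96, -0.27, -0.0], [-0.0, -0.0, -1.0]]
```

View pics/c.png

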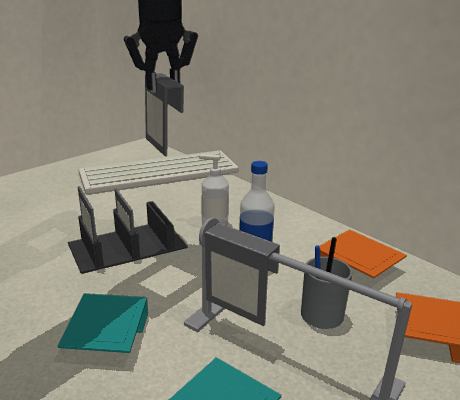

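The board at crop (160,115) hangs straight in the gripper. The hung board at (240,275) is against the disc, and both panels are still in place.

Emit:
{"fn": "step_arm", "kwargs": {
  "delta_pos": [
    [-0.12,-0.04,0],
    [-0.24,-0.07,0],
    [-0.36,-0.11,0],
    [-0.48,-0.14,0],
    [-0.6,-0.18,0],
    [-0.72,-0.22,0],
    [-0.84,-0.25,0],
    [-0.84,-0.25,0],
    [-0.84,-0.25,0]
  ],
  "spin": [-0.13,-0.26,-0.4,-0.53,-0.66,-0.8,-0.94,-0.94,-0.94]
}}

```text
time_s: 10.85
tcp_pos: [0.4998, 0.0003, 0.3124]
ee_rot: [-1.963, -2.45, 0.001]
contact_force: [0.9, 0.5, -1.3]
grip_width: 0.0351
finger_force: 61.0
```

Run:
```python
from h import *
plan([*(MID+RY*-.045),.312],12.7)
```

```text
t 10.85 tcp [4.998e-01 3.000e-04 3.124e-01] cur yaw 12.6 tilt z -1.0 -> delta [-1.069e+00 -4.400e-02  1.000e-03] spin -0.003 q6 -0.33 M [[-0.22, 0.98, -0.0], [0.98, 0.22, 0.0], [0.0, -0.0, -1.0]]
```

Emit:
{"fn": "step_arm", "kwargs": {
  "delta_pos": [
    [-0.1,0,0],
    [-0.25,0,0],
    [-0.4,0,0],
    [-0.55,-0.02,0],
    [-0.7,-0.03,0],
    [-0.85,-0.04,0],
    [-0.95,-0.044,0],
    [-1,-0.044,0],
    [-1,-0.044,0],
    [-1,-0.044,0],
    [-1,-0.044,0]
  ],
  "spin": [0,0,0,0,0,0,0,0,0,0,0]
}}

```text
time_s: 11.95
tcp_pos: [0.545, -0.244, 0.3141]
ee_rot: [-1.959, -2.456, -0.001]
contact_force: [-0.7, 0.1, -2.0]
grip_width: 0.035
finger_force: 60.9
```

Run:
```python
from h import *
plan([*(MID+RY*-.045),.312],12.7)
# held board extents in rail frame
for n in('top','side'):
    p,d=shot(n);W=cloud(n,d); q=W[...,:2]-MID; x=q@RX; y=q@RY; z=W[...,2]
    m=(abs(x)<.03)&(y>-.12)&(y<.03)&(z>.2)&(z<.31)
    for lo,hi in((.2,.22),(.22,.26),(.26,.28),(.28,.31),(.318,.345)):
        k=(abs(x)<.03)&(y>-.12)&(y<.03)&(z>lo)&(z<hi)
        if k.sum()>15: print(n,lo,k.sum(),'x',np.percentile(x[k],[2,50,98]).round(4),'y',np.percentile(y[k],[2,98]).round(4))
    if m.any(): print('zmin',np.percentile(z[m],[.5,2]))
    if n=='side': cv2.imwrite('pics/d.png',p[60:420,240:600])
```

```text
t 11.95 tcp [ 0.545  -0.244   0.3141] cur yaw 12.8 tilt z -1.0 -> delta [-0.076 -0.007  0.008] spin 0.005 q6 -0.74 M [[-0.22, 0.97, 0.0], [0.97, 0.22, 0.0], [0.0, 0.0, -1.0]]
top 0.22 52 x [-0.0221 -0.0209 -0.0166] y [-0.04    0.0268]
top 0.26 24 x [-0.0203 -0.0197 -0.0157] y [-0.0275  0.0271]
top 0.28 62 x [-0.0194 -0.0177  0.0167] y [-0.0223  0.0273]
top 0.318 691 x [-0.0168  0.0023  0.0231] y [-0.0287  0.0268]
zmin [0.21139621 0.2131556 ]
side 0.2 724 x [-0.0237 -0.0219 -0.0198] y [-0.0803  0.0255]
side 0.22 2350 x [-0.0233 -0.0211 -0.0186] y [-0.0806  0.0255]
side 0.26 1260 x [-0.0219 -0.0197 -0.0175] y [-0.0805  0.0258]
side 0.28 2163 x [-0.0206 -0.0183  0.0143] y [-0.0808  0.0254]
side 0.318 2235 x [-0.0294 -0.0158  0.0196] y [-0.0808  0.0258]
zmin [0.20768207 0.20933056]
```

View pics/d.png

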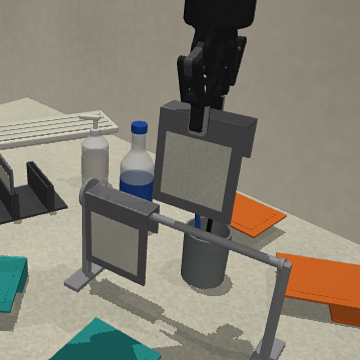

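The board at crop (200,155) is above the free bar, right of the hung board at (120,235). The sheet is in front of the bar, and its measured saddle x is about 0.

Emit:
{"fn": "step_arm", "kwargs": {
  "delta_pos": [
    [-0.04,0.003,0],
    [-0.075,0.005,0],
    [-0.075,0.005,0],
    [-0.075,0.005,0.1],
    [-0.075,0.005,0.2],
    [-0.075,0.005,0.3],
    [-0.075,0.005,0.4],
    [-0.075,0.005,0.5],
    [-0.075,0.005,0.56],
    [-0.075,0.005,0.6],
    [-0.075,0.005,0.6],
    [-0.075,0.005,0.6]
  ],
  "spin": [0,0,0,0,0,0,0,0,0,0,0,0]
}}

```text
time_s: 13.25
tcp_pos: [0.5506, -0.264, 0.1649]
ee_rot: [1.961, 2.453, 0.001]
contact_force: [0.1, 0.7, -1.1]
grip_width: 0.0348
finger_force: 60.9
```

```bash
cat >> h.py <<'E'
def held():
  for n in('top','side'):
    p,d=shot(n);W=cloud(n,d); q=W[...,:2]-MID; x=q@RX; y=q@RY; z=W[...,2]
    w=(abs(x)<.03)&(y>-.14)&(y<.022)
    for lo,hi in((.04,.07),(.07,.1),(.1,.13),(.13,.155),(.168,.195)):
        k=w&(z>lo)&(z<hi)
        if k.sum()>15: print(n,lo,k.sum(),'x',np.percentile(x[k],[2,50,98]).round(4),'y',np.percentile(y[k],[2,98]).round(4),'z',np.percentile(z[k],[2,50,98]).round(4))
E
python3 - <<'E'
from h import *
held(); print(ctrl.state()['tcp_pos'],ctrl.state()['contact_force'])
E
```

```text
top 0.07 23 x [-0.021  -0.0203 -0.0167] y [-0.0526  0.006 ] z [0.0708 0.0843 0.096 ]
top 0.1 27 x [-0.0198 -0.0189 -0.0151] y [-0.0507  0.0063] z [0.1017 0.1135 0.1286]
top 0.13 32 x [-0.0184 -0.0169  0.0172] y [-0.0438  0.0063] z [0.1312 0.1443 0.1547]
top 0.168 479 x [-0.0153  0.003   0.0231] y [-0.045   0.0174] z [0.1691 0.1871 0.1909]
side 0.04 506 x [-0.0224 -0.0205 -0.0183] y [-0.101   0.0046] z [0.058  0.0644 0.0698]
side 0.07 1322 x [-0.0219 -0.02   -0.0177] y [-0.1017  0.0042] z [0.0707 0.0853 0.0993]
side 0.1 1435 x [-0.0208 -0.0186 -0.0163] y [-0.1015  0.0047] z [0.1006 0.1152 0.1293]
side 0.13 1300 x [-0.0194 -0.0173  0.0135] y [-0.1016  0.0047] z [0.1305 0.1424 0.1544]
side 0.168 2109 x [-0.0286 -0.0139  0.0203] y [-0.1253  0.0059] z [0.1684 0.1851 0.1926]
[ 0.55093025 -0.26415196  0.16571144] [ 0.63286113 -0.06298099 -1.15819234]
```

Emit:
{"fn": "step_arm", "kwargs": {
  "delta_pos": [
    [0,0,0.015],
    [0,0,0.03],
    [0,0,0.04],
    [0,0,0.044],
    [0,0,0.044],
    [0,0,0.044]
  ],
  "spin": [0,0,0,0,0,0]
}}

```text
time_s: 13.95
tcp_pos: [0.5501, -0.2636, 0.153]
ee_rot: [-1.961, -2.454, -0.0]
contact_force: [-0.4, 0.6, 0.1]
grip_width: 0.035
finger_force: 61.0
```

Run:
```python
from h import *
held(); print(ctrl.state()['tcp_pos'],ctrl.state()['contact_force'])
```

```text
top 0.07 28 x [-0.0211 -0.0203 -0.0153] y [-0.052   0.0063] z [0.0704 0.0839 0.0972]
top 0.1 28 x [-0.0197 -0.0187  0.0142] y [-0.0461  0.007 ] z [0.1041 0.1155 0.1286]
top 0.13 31 x [-0.0182 -0.017   0.0168] y [-0.0368  0.0067] z [0.1308 0.1418 0.1547]
top 0.168 441 x [-0.0153  0.003   0.021 ] y [-0.0443  0.0183] z [0.1693 0.1756 0.1798]
side 0.04 1020 x [-0.0231 -0.0212 -0.019 ] y [-0.1006  0.0056] z [0.046  0.058  0.0696]
side 0.07 1327 x [-0.0223 -0.0202 -0.018 ] y [-0.1005  0.0056] z [0.0706 0.0852 0.0993]
side 0.1 1469 x [-0.0211 -0.0188 -0.0157] y [-0.1006  0.0054] z [0.1005 0.1153 0.1295]
side 0.13 1293 x [-0.0203 -0.0172  0.0145] y [-0.1009  0.0056] z [0.1305 0.1419 0.1545]
side 0.168 1573 x [-0.0291 -0.0047  0.0218] y [-0.1283  0.0077] z [0.1683 0.1742 0.1892]
[ 0.55009195 -0.26361461  0.15296857] [-0.67201745  0.07608778  0.3533792 ]
```

The bridge is on the bar (top height equals the first board's, and the weight is off the wrist). Releasing.

Emit:
{"fn": "step_arm", "kwargs": {
  "delta_pos": [
    [0,0,0],
    [0,0,0],
    [0,0,0],
    [0,0,0],
    [0,0,0]
  ],
  "spin": [0,0,0,0,0],
  "jaw": 0.5
}}

```text
time_s: 14.55
tcp_pos: [0.5501, -0.2637, 0.1528]
ee_rot: [1.961, 2.454, 0.0]
contact_force: [-0.6, -0.4, -0.7]
grip_width: 0.0642
finger_force: 0.0
```

Emit:
{"fn": "step_arm", "kwargs": {
  "delta_pos": [
    [0,0,-0.05],
    [0,0,-0.12],
    [0,0,-0.25],
    [0,0,-0.4],
    [0,0,-0.55],
    [0,0,-0.6],
    [0,0,-0.6],
    [0,0,-0.6],
    [0,0,-0.6],
    [0,0,-0.6],
    [0,0,-0.6],
    [0,0,-0.6]
  ],
  "spin": [0,0,0,0,0,0,0,0,0,0,0,0]
}}

```text
time_s: 15.75
tcp_pos: [0.5499, -0.2636, 0.3019]
ee_rot: [-1.961, -2.453, 0.0]
contact_force: [0.7, 0.1, -0.2]
grip_width: 0.0638
finger_force: 0.0
```

Emit:
{"fn": "step_arm", "kwargs": {
  "delta_pos": [
    [0,0,0],
    [0,0,0],
    [0,0,0],
    [0,0,0],
    [0,0,0],
    [0,0,0],
    [0,0,0],
    [0,0,0],
    [0,0,0],
    [0,0,0]
  ],
  "spin": [0,0,0,0,0,0,0,0,0,0]
}}

```text
time_s: 16.75
tcp_pos: [0.5501, -0.2637, 0.3028]
ee_rot: [-1.961, -2.454, -0.0]
contact_force: [-0.2, -0.1, -0.4]
grip_width: 0.0638
finger_force: 0.0
```

Run:
```python
from h import *
held(); held(); p=np.load('side.npz')['p']; cv2.imwrite('pics/e.png',p); print(ctrl.state()['contact_force'])
```

```text
top 0.07 25 x [-0.0178 -0.0173 -0.0131] y [-0.0923  0.0067] z [0.0712 0.0856 0.0981]
top 0.1 24 x [-0.0172 -0.0167 -0.0121] y [-0.0985  0.007 ] z [0.1032 0.1162 0.1288]
top 0.13 44 x [-0.0167 -0.0158  0.0195] y [-0.0903  0.0071] z [0.1307 0.1444 0.1543]
top 0.168 909 x [-0.0146  0.0023  0.0198] y [-0.1027  0.0138] z [0.1696 0.1756 0.1789]
side 0.04 1004 x [-0.0193 -0.0176 -0.0156] y [-0.1006  0.0055] z [0.0457 0.0578 0.0694]
side 0.07 1312 x [-0.0192 -0.0173 -0.015 ] y [-0.1004  0.0056] z [0.0707 0.0853 0.0994]
side 0.1 1411 x [-0.0187 -0.0167 -0.0134] y [-0.1009  0.0057] z [0.1006 0.1154 0.1295]
side 0.13 1309 x [-0.0179 -0.0159  0.0156] y [-0.101   0.0054] z [0.1307 0.1424 0.1544]
side 0.168 1700 x [-0.0165 -0.0022  0.0191] y [-0.1285  0.0069] z [0.1683 0.174  0.1757]
top 0.07 24 x [-0.0178 -0.0173 -0.013 ] y [-0.0926  0.0063] z [0.0739 0.0865 0.0994]
top 0.1 26 x [-0.0172 -0.0167  0.0015] y [-0.0983  0.0067] z [0.1025 0.1158 0.1285]
top 0.13 40 x [-0.0166 -0.0158  0.0195] y [-0.0905  0.0069] z [0.1327 0.1448 0.1533]
top 0.168 902 x [-0.0147  0.0024  0.0199] y [-0.1025  0.012 ] z [0.1699 0.1755 0.1793]
side 0.04 1003 x [-0.0193 -0.0175 -0.0155] y [-0.1006  0.0057] z [0.0456 0.0576 0.0697]
side 0.07 1315 x [-0.0193 -0.0173 -0.0151] y [-0.1005  0.0053] z [0.0707 0.0852 0.0993]
side 0.1 1409 x [-0.0186 -0.0167 -0.0134] y [-0.1009  0.0053] z [0.1008 0.1156 0.1294]
side 0.13 1297 x [-0.018  -0.016   0.0155] y [-0.101   0.0054] z [0.1304 0.1424 0.1544]
side 0.168 1695 x [-0.0166 -0.0022  0.0189] y [-0.1273  0.0069] z [0.1683 0.1741 0.1757]
[-0.21196277 -0.14613341  0.90754881]
```

View pics/e.png

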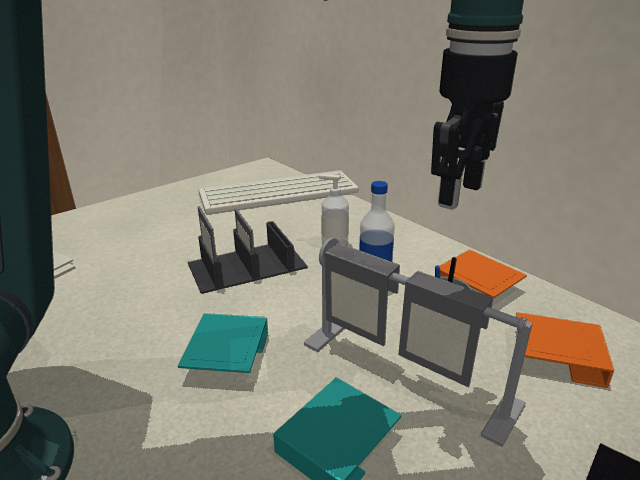

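Both boards hang still, the first at (360,290) against the disc and the second at (440,330) beside it. The gripper is clear at (465,150), and the panels and bottles are untouched.

```bash
python3 -c "
from h import *
print(ctrl.sign_off())"
```

```text
the job is handed in; nothing more can be done
None
```

The job is handed in, with no verdict returned: in the last images the first board hung against the end disc (about 2 mm gap), the flapped board hung still on the bar beside it, and the panels, bottle, sanitizer and pen cup looked undisturbed.

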